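# Find and release the lamp key that was left on

### The arm

A 6-joint arm with a two-finger parallel gripper is mounted at the origin on a cart in front of the work surface, level with it; the furniture and walls round the work are solid. World frame = base frame: x ahead of the robot, y to its left, z up, the work surface at z = 0. Lengths are in mm, angles in degrees, forces in N, time in s.
With the tool pointing down it reaches from about 300 to 850 mm from the base axis. Payload 4.2 kg.
Tool frame: the origin (TCP) lies midway between the tips of the shut fingers; the grasp point (between the pads) lies 19 mm behind it; z points along the fingers, y is the line along which they close (so a half turn about z gives the same grasp; the last joint's range is limited). The gripper opens to 91 mm and grips with 3 to 60 N. Pads are 32 mm wide; open, the fingers measure 118 mm over their backs; the gripper's body (76 mm by 178 mm) begins 60 mm behind the grasp point.
Start: joints at [65.203, 18.312, 89.639, -0, 72.044, -1.146], TCP at [230.68, 526.716, 213.976] pointing down, gripper open.
Joint ranges: [-177.97, 177.97], [-48.28, 115.42], [12.27, 149.76], [-77.06, 257.06], [2.81, 150.46], [-146.56, 146.56]. Speed limits (degrees/s): [147.25, 147.25, 180, 180, 180, 180].

### API

Orientations are given as [roll, pitch, yaw] about the fixed x, y, z axes, in that order (R = Rz(yaw) Ry(pitch) Rx(roll)).
In Python, from workcell import env gives the robot as it stands.
- The arm moves only by the shell command python3 -m jog 'ROWS' [FORCE]. ROWS is a JSON object of lists of equal length, an entry for each row: "jaw": the finger opening in mm, from 0 to 91.2; "slide": the shift along the tool's x, y, z in units of 30 mm (1.0 is 30 mm), a list of three; "spin": the turn about the tool's z in units of 8 degrees (1.0 is 8 degrees). In form: {"jaw": [jaw, ...], "slide": [[dx, dy, dz], ...], "spin": [spin, ...]}. A call has 1 to 10 rows; each row shifts and turns the commanded pose from where the row before left it, along the tool's axes as they then stand; what a row does not reach is not made up. A row lasts 1/10 s, in which the tool goes at most 50 mm and 8.59 degrees, less where a joint would pass 70% of its speed; a pose out of reach is approached as far as the arm can. A call is refused whole if a number of a shift passes 1 or a number of a turn 1, either way. A call with a gripper value outside its range is refused whole. The fingers move at their own pace and stop on an object; FORCE is the grip in N (left out, the last holds). Time passes only in rows, so rows that do not move let the fingers close. It gives the time, the measured TCP pose, the force, the opening and the grip force at its end, in the units of the state.
- env.state(): the state, without advancing time (a new reading comes with each control period).
- env.grab_frame(name): name is "side" or "top" or "wrist"; returns the picture (480x640x3 uint8, red, green, blue); there is no depth.
- env.camera_model(name): a dict with "fx", "fy", "cx", "cy" (pixels), "D" ([k1, k2, p1, p2, k3] as OpenCV has them; the pictures are not rectified), "camera_from_world" (4x4, takes a point from world to camera coordinates). Camera axes: x right, y up, looking along -z (the intrinsics and any distortion apply to the point x, -y, -z); pixel columns grow to the right and rows downward; lengths in mm; the calibration is good to about 2 mm. A picture is of the moment at which its call begins: read the wrist's pose just before it. camera_model takes no time and is no camera call; for the wrist camera it gives the pose at the moment of the call.
- env.job_done(): hands the job in; it is judged then, once.
The state is a dict: "time_s": time; "qpos": joint angles; "qvel": joint speeds; "effort": joint torques, N m; "ee_pos": TCP position; "ee_rot": TCP orientation; "force": force on the tool from outside, world axes, zero at the start; "torque": the same for the moment, N m; "gripper_width": finger opening in mm; "gripper_force": force on a finger pad.
Only numpy, scipy, OpenCV 4.12 (cv2) and the standard library are available. Lean on these libraries where they do the work, as an engineer would, in place of code of your own. Each camera call takes 0.05 s, during which the arm holds its last target. There are 200 camera calls.

### The job

Before closing up the studio: one of the four identical keys on the lamp unit was left on: it is latched, about 3 mm lower than the other three. Feel along the whole row from left to right, tapping every key with the fingertips, so lightly that no raised key latches and the latched one stays down; then go back to the latched key and press it fully in and let go, so that it springs up and all four keys stand up. Leave no other key latched, and do not lift or shift anything that lies round the unit.

Things in the scene. Friction and masses are not known exactly. Their poses are not given: they have to be found in the camera images.
- lamp_unit: dark grey lamp supply unit, 160 mm (x) by 226 mm (y), panel 48 mm high, fixed; origin: centre of its underside; x to the back, y to the left along the row, z up. Key centres at x = -40 mm, y = +67.5, +22.5, -22.5, -67.5 mm; 1 to 4 dots on the panel in front of the keys count from the left. Four round black outlets, 10 mm high, stand in a row at x = +36 mm.
- key_p_top (a point): centre of the top face of one of four identical off-white key caps, 28 mm along the row, 34 mm across it, in a black bezel that stands 3 mm above the panel. The letter tells nothing of its place in the row: go by position. Top 60 mm above the table when up, 56.7 mm latched, 52 mm fully pressed; the point moves with the cap.
- key_p (a joint): how far this key is down, m: 0 up, 0.0033 latched, 0.008 end stop. Spring key: when up, it yields from 2.5 N (4 N at 1.5 mm, 5.5 N at 2.5 mm, not more until the stop) and latches if pushed past 5.9 mm and let go. When latched, it stays put below 4 N; pushed past 6 mm (6 N; 10 N reaches the stop) and let go, it springs up to 0.
- key_q_top (a point): centre of the top face of one of four identical off-white key caps, 28 mm along the row, 34 mm across it, in a black bezel that stands 3 mm above the panel. The letter tells nothing of its place in the row: go by position. Top 60 mm above the table when up, 56.7 mm latched, 52 mm fully pressed; the point moves with the cap.
- key_q (a joint): how far this key is down, m: 0 up, 0.0033 latched, 0.008 end stop. Spring key: when up, it yields from 2.5 N (4 N at 1.5 mm, 5.5 N at 2.5 mm, not more until the stop) and latches if pushed past 5.9 mm and let go. When latched, it stays put below 4 N; pushed past 6 mm (6 N; 10 N reaches the stop) and let go, it springs up to 0.
- key_r_top (a point): centre of the top face of one of four identical off-white key caps, 28 mm along the row, 34 mm across it, in a black bezel that stands 3 mm above the panel. The letter tells nothing of its place in the row: go by position. Top 60 mm above the table when up, 56.7 mm latched, 52 mm fully pressed; the point moves with the cap.
- key_r (a joint): how far this key is down, m: 0 up, 0.0033 latched, 0.008 end stop. Spring key: when up, it yields from 2.5 N (4 N at 1.5 mm, 5.5 N at 2.5 mm, not more until the stop) and latches if pushed past 5.9 mm and let go. When latched, it stays put below 4 N; pushed past 6 mm (6 N; 10 N reaches the stop) and let go, it springs up to 0.
- key_s_top (a point): centre of the top face of one of four identical off-white key caps, 28 mm along the row, 34 mm across it, in a black bezel that stands 3 mm above the panel. The letter tells nothing of its place in the row: go by position. Top 60 mm above the table when up, 56.7 mm latched, 52 mm fully pressed; the point moves with the cap.
- key_s (a joint): how far this key is down, m: 0 up, 0.0033 latched, 0.008 end stop. Spring key: when up, it yields from 2.5 N (4 N at 1.5 mm, 5.5 N at 2.5 mm, not more until the stop) and latches if pushed past 5.9 mm and let go. When latched, it stays put below 4 N; pushed past 6 mm (6 N; 10 N reaches the stop) and let go, it springs up to 0.
- eraser: grey eraser, 24x42x13 mm, left of the unit; loose, to be left alone; origin at the centre of its underside
- paint_tube_2: white paint tube, 38x123x24 mm, left of the unit; loose, to be left alone; origin at the centre of its underside
- charcoal: black charcoal stick, 11x85x11 mm, right of the unit; loose, to be left alone; origin at the centre of its underside
- sanding_block: wooden sanding block, 45x75x30 mm, near the table edge right of the unit; loose, to be left alone; origin at the centre of its underside
- dipper_0: small open metal oil cup, 48x48x25 mm, close behind the unit; loose, to be left alone; origin at the centre of its underside
- pigment_jar_2: pigment jar with a green lid, 57x57x69 mm, close behind the unit; loose, to be left alone; origin at the centre of its underside

How it is judged (in metres and radians):
On the way, in this order (a step that is already met when the one before it is completed fails the run):
1. the leftmost key of the row is touched by the fingers while the latched key is still down (((y of key_p_top in the frame of lamp_unit between 0.0525 and 0.0825 m and contact force between the fingers and key_p above 0.4 N) or (y of key_q_top in the frame of lamp_unit between 0.0525 and 0.0825 m and contact force between the fingers and key_q above 0.4 N) or (y of key_r_top in the frame of lamp_unit between 0.0525 and 0.0825 m and contact force between the fingers and key_r above 0.4 N) or (y of key_s_top in the frame of lamp_unit between 0.0525 and 0.0825 m and contact force between the fingers and key_s above 0.4 N)) and value of joint any of key_p, key_q, key_r, key_s above 0.0025 m), for 0.02 s.
2. the second key of the row is touched by the fingers while the latched key is still down (((y of key_p_top in the frame of lamp_unit between 0.0075 and 0.0375 m and contact force between the fingers and key_p above 0.4 N) or (y of key_q_top in the frame of lamp_unit between 0.0075 and 0.0375 m and contact force between the fingers and key_q above 0.4 N) or (y of key_r_top in the frame of lamp_unit between 0.0075 and 0.0375 m and contact force between the fingers and key_r above 0.4 N) or (y of key_s_top in the frame of lamp_unit between 0.0075 and 0.0375 m and contact force between the fingers and key_s above 0.4 N)) and value of joint any of key_p, key_q, key_r, key_s above 0.0025 m), for 0.02 s.
3. the third key of the row is touched by the fingers while the latched key is still down (((y of key_p_top in the frame of lamp_unit between -0.0375 and -0.0075 m and contact force between the fingers and key_p above 0.4 N) or (y of key_q_top in the frame of lamp_unit between -0.0375 and -0.0075 m and contact force between the fingers and key_q above 0.4 N) or (y of key_r_top in the frame of lamp_unit between -0.0375 and -0.0075 m and contact force between the fingers and key_r above 0.4 N) or (y of key_s_top in the frame of lamp_unit between -0.0375 and -0.0075 m and contact force between the fingers and key_s above 0.4 N)) and value of joint any of key_p, key_q, key_r, key_s above 0.0025 m), for 0.02 s.
4. the rightmost key of the row is touched by the fingers while the latched key is still down (((y of key_p_top in the frame of lamp_unit between -0.0825 and -0.0525 m and contact force between the fingers and key_p above 0.4 N) or (y of key_q_top in the frame of lamp_unit between -0.0825 and -0.0525 m and contact force between the fingers and key_q above 0.4 N) or (y of key_r_top in the frame of lamp_unit between -0.0825 and -0.0525 m and contact force between the fingers and key_r above 0.4 N) or (y of key_s_top in the frame of lamp_unit between -0.0825 and -0.0525 m and contact force between the fingers and key_s above 0.4 N)) and value of joint any of key_p, key_q, key_r, key_s above 0.0025 m), for 0.02 s.
5. the latched key is pressed past 6.2 mm of its 8 mm travel (value of joint any of key_p, key_q, key_r, key_s above 0.0062 m), for 0.02 s.
At the end, for the whole second after the job is handed in: all four keys stand up, none pressed by more than 1 mm (value of joint each of key_p, key_q, key_r, key_s below 0.001 m); the robot touches nothing.
It fails at once if a raised key is pushed in past 5.5 mm while another key is down by more than 2.5 mm (it would latch as well) ((value of joint key_p above 0.0055 m and value of joint key_q above 0.0025 m) or (value of joint key_p above 0.0055 m and value of joint key_r above 0.0025 m) or (value of joint key_p above 0.0055 m and value of joint key_s above 0.0025 m) or (value of joint key_q above 0.0055 m and value of joint key_p above 0.0025 m) or (value of joint key_q above 0.0055 m and value of joint key_r above 0.0025 m) or (value of joint key_q above 0.0055 m and value of joint key_s above 0.0025 m) or (value of joint key_r above 0.0055 m and value of joint key_p above 0.0025 m) or (value of joint key_r above 0.0055 m and value of joint key_q above 0.0025 m) or (value of joint key_r above 0.0055 m and value of joint key_s above 0.0025 m) or (value of joint key_s above 0.0055 m and value of joint key_p above 0.0025 m) or (value of joint key_s above 0.0055 m and value of joint key_q above 0.0025 m) or (value of joint key_s above 0.0055 m and value of joint key_r above 0.0025 m)).
It fails at once if one of the loose things round the unit is lifted or shifted by more than 15 mm (distance of any of eraser, paint_tube_2, charcoal, sanding_block, dipper_0, pigment_jar_2 from where it was at the start of the episode above 0.015 m).
It also fails if it takes over 48 s, if anything falls off the work surface, if the arm or the gripper's body presses on something with over 40 N, if the wrist force passes 120 N, or if a joint passes its speed limit or range.

## Working session

There is one attempt and no reset: what is moved stays moved. The work goes in short steps, Python scripts to look and compute and a shell command to move; the robot and the scene stay as the last step left them, time stands still between calls to the robot, and variables do not carry over. Pictures are saved under pics/ and viewed, at most 10 in all, crops included, and the job is handed in when it is done.

```bash
mkdir -p pics; python3 - <<'E'
from workcell import env
import cv2
print(env.state())
for n in("top","side"):
    cv2.imwrite(f"pics/{n}0.png",env.grab_frame(n)[:,:,::-1]); print(env.camera_model(n))
E
```

```text
{'time_s': 0.0, 'qpos': array([ 6.52029775e+01,  1.83516729e+01,  8.97063056e+01, -1.90412448e-03,
        7.20436204e+01, -1.14704265e+00]), 'qvel': array([ 0.02903333,  0.08088193,  0.06898714, -0.03587977,  0.03943925,
       -0.03205628]), 'effort': array([ 5.28198452e-04, -4.12476397e+01, -2.31972742e+01,  7.26270187e-02,
        4.58250800e-02, -1.48608497e-04]), 'ee_pos': array([230.46801505, 526.24106522, 213.1206437 ]), 'ee_rot': array([-1.79898385e+02, -2.23868888e-04,  1.56350609e+02]), 'force': array([ 0.46911635, -0.92539858, -1.08963181]), 'torque': array([ 0.03160354, -0.02008663,  0.00215223]), 'gripper_force': 0.0, 'gripper_width': 91.10555702991651}
{'fx': 619.7431734649529, 'fy': 619.7431734649529, 'cx': 320.44622615608114, 'cy': 243.76318578506158, 'D': array([-0.1867975,  0.       ,  0.       ,  0.       ,  0.       ]), 'camera_from_world': array([[ 2.47078387e-02, -9.99675619e-01,  6.17893028e-03,
         1.00819887e+02],
       [ 9.99048231e-01,  2.49136359e-02,  3.58042314e-02,
        -5.91659075e+02],
       [-3.59465568e-02,  5.28840419e-03,  9.99339721e-01,
        -1.26398152e+03],
       [ 0.00000000e+00,  0.00000000e+00,  0.00000000e+00,
         1.00000000e+00]])}
{'fx': 616.2634930700476, 'fy': 616.2634930700476, 'cx': 316.54516219685513, 'cy': 238.35608850923333, 'D': array([-0.08709459,  0.        ,  0.        ,  0.        ,  0.        ]), 'camera_from_world': array([[-8.64574833e-01, -5.02469621e-01, -5.88539392e-03,
         5.76727351e+02],
       [ 2.58076912e-01, -4.54048857e-01,  8.52781298e-01,
        -1.69449838e+02],
       [-4.31168952e-01,  7.35774365e-01,  5.22235023e-01,
        -1.10412705e+03],
       [ 0.00000000e+00,  0.00000000e+00,  0.00000000e+00,
         1.00000000e+00]])}
```

View pics/top0.png

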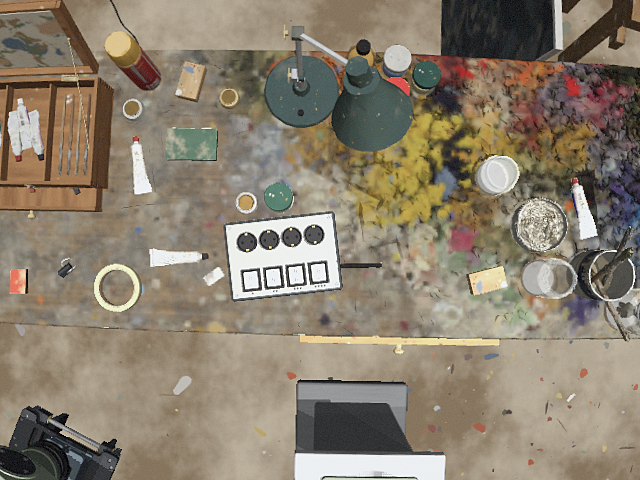

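View pics/side0.png

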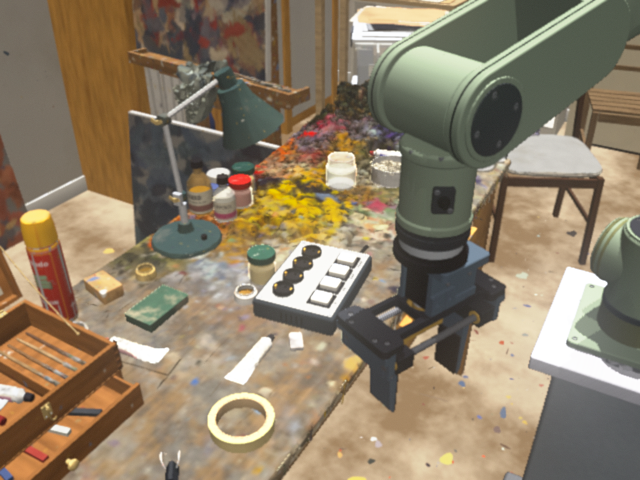

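The top view shows the unit with its white keys in bezels at about (251,280), (273,277), (296,274), (318,272). In the side view the keys run from (322,298) to (349,258). The gripper is clear of both. Next I'll measure the caps in both views.

```bash
cat >h.py <<'E'
import numpy as np, cv2
def ray(m,uv):
    K=np.array([[m['fx'],0,m['cx']],[0,m['fy'],m['cy']],[0,0,1]])
    p=cv2.undistortPoints(np.array(uv,float).reshape(-1,1,2),K,m['D'])[:,0]
    R=m['camera_from_world'][:3,:3];t=m['camera_from_world'][:3,3]
    d=np.c_[p[:,0],-p[:,1],-np.ones(len(p))]@R
    return -R.T@t,d
def plane(m,uv,z):
    c,d=ray(m,uv); return c+d*((z-c[2])/d[:,2])[:,None]
def tri(m1,u1,m2,u2):
    c1,d1=ray(m1,u1);c2,d2=ray(m2,u2);o=[]
    for a,b in zip(d1,d2):
        s=np.linalg.lstsq(np.c_[a,-b],c2-c1,rcond=None)[0]
        p,q=c1+a*s[0],c2+b*s[1]; o.append(np.r_[(p+q)/2,np.linalg.norm(p-q)])
    return np.array(o)
def caps(img,box,lo,amin,amax):
    x0,y0,x1,y1=box; g=cv2.cvtColor(img,cv2.COLOR_RGB2GRAY)[y0:y1,x0:x1]
    n,l,s,c=cv2.connectedComponentsWithStats((g>lo).astype(np.uint8),connectivity=4)
    return [(c[i]+[x0,y0],s[i,4],s[i,2:4]) for i in range(1,n) if amin<s[i,4]<amax]
E
python3 - <<'E'
from h import *
t=cv2.imread("pics/top0.png")[:,:,::-1];s=cv2.imread("pics/side0.png")[:,:,::-1]
for lo in(120,150,180):
  print(lo,caps(t,(225,210,345,305),lo,120,600)); print(caps(s,(250,235,380,330),lo,60,900))
cv2.imwrite("pics/c.png",np.hstack([cv2.resize(t[210:305,225:345,::-1],(390,400),interpolation=2),cv2.resize(s[235:330,255:375,::-1],(390,400),interpolation=2)]))
E
```

```text
120 [(array([237.47470817, 214.76653696]), np.int32(257), array([31, 14], dtype=int32)), (array([318.14344262, 272.21721311]), np.int32(244), array([15, 19], dtype=int32)), (array([295.58704453, 274.88663968]), np.int32(247), array([16, 19], dtype=int32)), (array([273.03238866, 277.31983806]), np.int32(247), array([15, 19], dtype=int32)), (array([250.75303644, 279.68825911]), np.int32(247), array([16, 18], dtype=int32))]
[]
150 [(array([334.9       , 223.21212121]), np.int32(330), array([41, 44], dtype=int32)), (array([318.16182573, 272.22821577]), np.int32(241), array([15, 19], dtype=int32)), (array([295.59917355, 274.7892562 ]), np.int32(242), array([16, 19], dtype=int32)), (array([272.98305085, 277.21186441]), np.int32(236), array([15, 18], dtype=int32)), (array([250.5      , 279.5720339]), np.int32(236), array([16, 18], dtype=int32))]
[(array([255.1047619, 322.8952381]), np.int32(105), array([15, 12], dtype=int32)), (array([276.92093023, 326.36744186]), np.int32(215), array([46,  9], dtype=int32))]
180 [(array([318.16299559, 271.98237885]), np.int32(227), array([15, 17], dtype=int32)), (array([295.62719298, 274.55701754]), np.int32(228), array([15, 18], dtype=int32)), (array([272.92511013, 277.17180617]), np.int32(227), array([15, 18], dtype=int32)), (array([250.4978355 , 279.53679654]), np.int32(231), array([16, 18], dtype=int32))]
[(array([368.07751938, 237.68217054]), np.int32(129), array([27,  8], dtype=int32)), (array([253.31147541, 291.86885246]), np.int32(61), array([ 8, 14], dtype=int32))]
```

View pics/c.png

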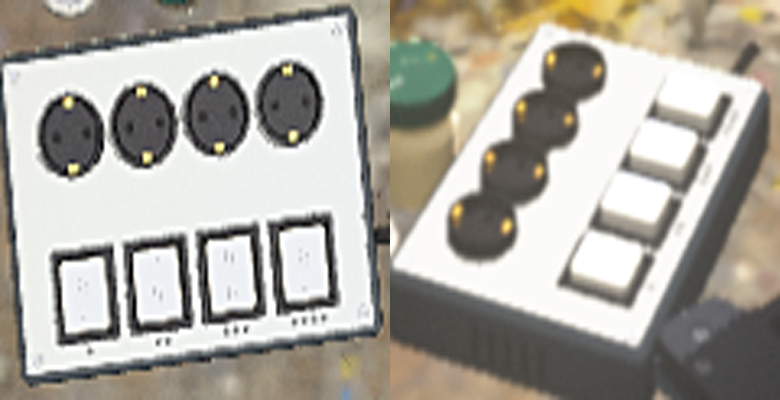

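The crops show four caps with dot counts 1 to 4 from the left. In the side view the top faces lie at about (321.5,296.3), (330.7,283), (339,269.9) and (347.3,258.3). I can't tell by eye which key is latched.

```bash
python3 - <<'E'
from h import *
from workcell import env
mt,ms=env.camera_model("top"),env.camera_model("side")
T=[(250.6,279.6),(273,277.2),(295.6,274.8),(318.15,272.2)];S=[(321.5,296.3),(330.7,283),(339,269.9),(347.3,258.3)]
print(tri(mt,T,ms,S).round(1))
P=plane(mt,T,60);print(P.round(1))
v=np.polyfit([67.5,22.5,-22.5,-67.5],P[:,:2],1);print(v,"yaw",np.degrees(np.arctan2(-v[0,0],v[0,1])))
print(env.state()['ee_pos'],env.state()['ee_rot'])
E
```

```text
[[511.6 251.8  55.5   2.7]
 [517.4 207.4  55.2   3. ]
 [523.6 162.8  56.1   2.3]
 [529.5 118.2  55.2   3.1]]
[[512.9 252.   60. ]
 [518.8 207.8  60. ]
 [524.7 163.2  60. ]
 [530.9 118.9  60. ]]
[[-1.33365092e-01  9.86290362e-01]
 [ 5.21836293e+02  1.85463103e+02]] yaw 7.700764638675795
[230.47503298 526.2842163  213.18138462] [-1.79905587e+02 -1.56365821e-03  1.56347757e+02]
```

```bash
python3 -m jog '{"jaw":[0,0,0,0,0,0,0,0,0,0],"slide":[[-1,-0.38,0],[-1,-0.38,0],[-1,-0.38,0],[-1,-0.38,0],[-1,-0.38,0],[-1,-0.38,0],[-1,-0.38,0],[-1,-0.38,0],[-1,-0.38,0],[-1,-0.38,0]],"spin":[0,0,0,0,0,0,0,0,0,0]}' 10
python3 -m jog '{"jaw":[0,0,0,0,0,0,0,0],"slide":[[-1,-0.38,0],[-1,-0.38,0],[0,0,0],[0,0,0],[0,0,0],[0,0,0],[0,0,0],[0,0,0]],"spin":[0,0,-0.98,-0.98,-0.98,-0.98,0,0]}'
```

```text
time_s: 1.1
ee_pos: [460.3, 300.8, 213.6]
ee_rot: [-180.0, -0.0, 156.3]
force: [1.0, 0.4, 0.1]
gripper_width: 14.0
gripper_force: 0.0
time_s: 1.9
ee_pos: [505.4, 256.9, 213.6]
ee_rot: [-180.0, -0.0, -172.5]
force: [0.2, -0.3, 0.1]
gripper_width: 0.6
gripper_force: 0.0
```

```bash
python3 -m jog '{"jaw":[0,0,0,0,0,0,0,0],"slide":[[-0.23,-0.2,1],[0,0,1],[0,0,1],[0,0,1],[0,0,0.6],[0,0,0],[0,0,0],[0,0,0]],"spin":[-0.02,0,0,0,0,0,0,0]}'
python3 - <<'E'
from workcell import env
import cv2
a=[cv2.resize(env.grab_frame(n)[r:r+200,c:c+200,::-1],(390,390)) for n,r,c in(("side",200,230),("top",180,180))]
cv2.imwrite("pics/d.png",cv2.hconcat(a)); print(env.state()['force'],env.state()['ee_pos'])
E
```

```text
time_s: 2.7
ee_pos: [514.2, 252.4, 77.4]
ee_rot: [180.0, 0.2, -172.2]
force: [-0.3, -0.2, -0.2]
gripper_width: 0.3
gripper_force: 0.0
[0.37973561 1.25275311 0.16669394] [514.04533082 252.39467945  77.35309327]
```

View pics/d.png

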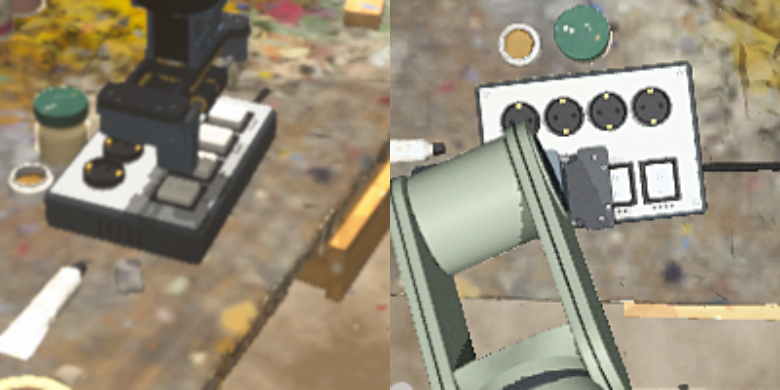

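The side view shows the fingertip at about pixel (321,288), directly above key 1, which is in its shadow. The top view is consistent with that. Now I'll feel down gently.

```bash
python3 -m jog '{"jaw":[0,0,0,0,0],"slide":[[0,0,0.25],[0,0,0.25],[0,0,0],[0,0,0],[0,0,0]],"spin":[0,0,0,0,0]}'
python3 -m jog '{"jaw":[0,0,0,0],"slide":[[0,0,0.05],[0,0,0],[0,0,0],[0,0,0]],"spin":[0,0,0,0]}'
```

```text
time_s: 3.3
ee_pos: [513.3, 252.0, 61.0]
ee_rot: [180.0, 0.0, -172.1]
force: [-0.1, -0.7, 0.1]
gripper_width: 0.3
gripper_force: 0.0
time_s: 3.7
ee_pos: [513.2, 252.0, 59.5]
ee_rot: [180.0, 0.0, -172.1]
force: [-0.2, -0.0, -0.2]
gripper_width: 0.6
gripper_force: 0.0
```

```bash
for i in 1 ; do python3 -m jog '{"jaw":[0,0,0],"slide":[[0,0,0.02],[0,0,0],[0,0,0]],"spin":[0,0,0]}'; python3 -m jog '{"jaw":[0,0,0],"slide":[[0,0,0.02],[0,0,0],[0,0,0]],"spin":[0,0,0]}'; fi 2>/dev/null; done 2>/dev/null || true
python3 -m jog '{"jaw":[0,0,0],"slide":[[0,0,0.02],[0,0,0],[0,0,0]],"spin":[0,0,0]}'
```

```text
bash: syntax error near unexpected token `fi'
bash: `for i in 1 ; do python3 -m jog '{"jaw":[0,0,0],"slide":[[0,0,0.02],[0,0,0],[0,0,0]],"spin":[0,0,0]}'; python3 -m jog '{"jaw":[0,0,0],"slide":[[0,0,0.02],[0,0,0],[0,0,0]],"spin":[0,0,0]}'; fi 2>/dev/null; done 2>/dev/null || true'
```

```bash
python3 -m jog '{"jaw":[0,0,0],"slide":[[0,0,0.02],[0,0,0],[0,0,0]],"spin":[0,0,0]}'; python3 -m jog '{"jaw":[0,0,0],"slide":[[0,0,0.02],[0,0,0],[0,0,0]],"spin":[0,0,0]}'
```

```text
time_s: 4.0
ee_pos: [513.2, 252.0, 58.9]
ee_rot: [180.0, 0.0, -172.1]
force: [0.7, -0.9, -0.0]
gripper_width: 0.7
gripper_force: 0.0
time_s: 4.3
ee_pos: [513.2, 252.0, 58.2]
ee_rot: [180.0, 0.0, -172.1]
force: [0.1, 0.2, -0.3]
gripper_width: 0.3
gripper_force: 0.0
```

```bash
python3 -m jog '{"jaw":[0,0,0],"slide":[[0,0,0.02],[0,0,0],[0,0,0]],"spin":[0,0,0]}'; python3 -m jog '{"jaw":[0,0,0],"slide":[[0,0,0.02],[0,0,0],[0,0,0]],"spin":[0,0,0]}'; python3 -m jog '{"jaw":[0,0,0],"slide":[[0,0,0.015],[0,0,0],[0,0,0]],"spin":[0,0,0]}'
```

```text
time_s: 4.6
ee_pos: [513.2, 252.0, 57.7]
ee_rot: [180.0, 0.0, -172.1]
force: [-0.2, 0.3, 0.0]
gripper_width: 0.4
gripper_force: 0.0
time_s: 4.9
ee_pos: [513.3, 252.0, 57.1]
ee_rot: [180.0, 0.0, -172.1]
force: [1.0, 0.7, 0.7]
gripper_width: 0.2
gripper_force: 0.1
time_s: 5.2
ee_pos: [513.3, 252.0, 56.9]
ee_rot: [180.0, 0.0, -172.1]
force: [0.0, -0.4, 3.0]
gripper_width: 0.5
gripper_force: 1.7
```

Contact at about 57.0 with 3 N, so key 1 is touched. Next is key 2.

```bash
python3 -m jog '{"jaw":[0,0,0,0,0,0,0,0,0],"slide":[[0,0,-0.4],[0,0,0],[0,-0.75,0],[0,-0.75,0],[0,0,0],[0,0,0.24],[0,0,0],[0,0,0],[0,0,0]],"spin":[0,0,0,0,0,0,0,0,0]}'; python3 -m jog '{"jaw":[0,0,0],"slide":[[0,0,0.03],[0,0,0],[0,0,0]],"spin":[0,0,0]}'; python3 -m jog '{"jaw":[0,0,0],"slide":[[0,0,0.02],[0,0,0],[0,0,0]],"spin":[0,0,0]}'
```

```text
time_s: 6.1
ee_pos: [519.3, 208.0, 61.3]
ee_rot: [180.0, 0.0, -172.1]
force: [-0.0, 0.8, 0.3]
gripper_width: 0.3
gripper_force: 0.0
time_s: 6.4
ee_pos: [519.4, 207.5, 60.5]
ee_rot: [180.0, 0.0, -172.1]
force: [0.2, -0.8, 0.3]
gripper_width: 0.7
gripper_force: 0.0
time_s: 6.7
ee_pos: [519.5, 207.5, 60.2]
ee_rot: [180.0, 0.0, -172.1]
force: [-0.6, -0.6, 1.3]
gripper_width: 0.2
gripper_force: 1.1
```

```bash
python3 -m jog '{"jaw":[0,0,0],"slide":[[0,0,0.015],[0,0,0],[0,0,0]],"spin":[0,0,0]}'; python3 -m jog '{"jaw":[0,0,0,0,0,0,0,0,0,0],"slide":[[0,0,-0.4],[0,0,0],[0,-0.75,0],[0,-0.75,0],[0,0,0],[0,0,0.34],[0,0,0],[0,0,0],[0,0,0],[0,0,0]],"spin":[0,0,0,0,0,0,0,0,0,0]}'; python3 -m jog '{"jaw":[0,0,0],"slide":[[0,0,0.03],[0,0,0],[0,0,0]],"spin":[0,0,0]}'; python3 -m jog '{"jaw":[0,0,0],"slide":[[0,0,0.02],[0,0,0],[0,0,0]],"spin":[0,0,0]}'
```

```text
time_s: 7.0
ee_pos: [519.5, 207.5, 59.6]
ee_rot: [180.0, 0.0, -172.1]
force: [-0.8, 0.3, 2.6]
gripper_width: 0.2
gripper_force: 1.3
time_s: 8.0
ee_pos: [525.4, 163.3, 61.2]
ee_rot: [180.0, -0.0, -172.1]
force: [-0.3, 0.3, 0.6]
gripper_width: 0.3
gripper_force: 0.0
time_s: 8.3
ee_pos: [525.5, 162.9, 60.4]
ee_rot: [180.0, 0.0, -172.1]
force: [-0.9, 0.5, -0.5]
gripper_width: 0.7
gripper_force: 0.0
time_s: 8.6
ee_pos: [525.5, 162.8, 60.0]
ee_rot: [180.0, 0.0, -172.1]
force: [-0.9, 0.1, 2.1]
gripper_width: 0.7
gripper_force: 1.2
```

```bash
python3 -m jog '{"jaw":[0,0,0],"slide":[[0,0,0.015],[0,0,0],[0,0,0]],"spin":[0,0,0]}'; python3 -m jog '{"jaw":[0,0,0,0,0,0,0,0,0,0],"slide":[[0,0,-0.4],[0,0,0],[0,-0.75,0],[0,-0.75,0],[0,0,0],[0,0,0.34],[0,0,0],[0,0,0],[0,0,0],[0,0,0]],"spin":[0,0,0,0,0,0,0,0,0,0]}'; python3 -m jog '{"jaw":[0,0,0],"slide":[[0,0,0.03],[0,0,0],[0,0,0]],"spin":[0,0,0]}'; python3 -m jog '{"jaw":[0,0,0],"slide":[[0,0,0.02],[0,0,0],[0,0,0]],"spin":[0,0,0]}';  python3 -m jog '{"jaw":[0,0,0],"slide":[[0,0,0.015],[0,0,0],[0,0,0]],"spin":[0,0,0]}'
```

```text
time_s: 8.9
ee_pos: [525.5, 162.8, 59.4]
ee_rot: [180.0, 0.0, -172.1]
force: [-0.6, 0.4, 2.9]
gripper_width: 0.4
gripper_force: 1.5
time_s: 9.9
ee_pos: [531.5, 118.7, 61.0]
ee_rot: [180.0, -0.0, -172.1]
force: [0.6, -0.8, -0.1]
gripper_width: 0.5
gripper_force: 0.0
time_s: 10.2
ee_pos: [531.7, 118.4, 60.3]
ee_rot: [180.0, 0.0, -172.1]
force: [-0.6, -0.1, 1.4]
gripper_width: 0.6
gripper_force: 0.5
time_s: 10.5
ee_pos: [531.7, 118.4, 59.8]
ee_rot: [180.0, 0.0, -172.1]
force: [-0.1, 1.2, 1.9]
gripper_width: 0.5
gripper_force: 1.2
time_s: 10.8
ee_pos: [531.7, 118.4, 59.2]
ee_rot: [180.0, 0.0, -172.1]
force: [-1.8, 0.9, 2.6]
gripper_width: 0.2
gripper_force: 1.6
```

Keys 2, 3 and 4 all meet the fingers at about 60.2, so key 1 at 57.0 is the latched one. I'll go back and press it.

```bash
python3 -m jog '{"jaw":[0,0,0,0,0,0,0,0,0],"slide":[[0,0,-0.45],[0,0,0],[0,0.9,0],[0,0.9,0],[0,0.9,0],[0,0.9,0],[0,0.9,0],[0,0,0],[0,0,0]],"spin":[0,0,0,0,0,0,0,0,0]}'; python3 -m jog '{"jaw":[0,0,0,0,0],"slide":[[0,0,0.25],[0,0,0.22],[0,0,0],[0,0,0],[0,0,0]],"spin":[0,0,0,0,0]}'
```

```text
time_s: 11.7
ee_pos: [512.8, 251.8, 71.9]
ee_rot: [-179.9, -0.1, -172.0]
force: [0.2, 0.1, -0.1]
gripper_width: 1.0
gripper_force: 0.0
time_s: 12.2
ee_pos: [513.2, 251.6, 58.5]
ee_rot: [180.0, -0.0, -172.2]
force: [0.7, 0.8, -0.9]
gripper_width: 0.2
gripper_force: 0.0
```

```bash
python3 -m jog '{"jaw":[0,0,0,0,0,0],"slide":[[0,0,0.07],[0,0,0.05],[0,0,0.05],[0,0,0],[0,0,0],[0,0,0]],"spin":[0,0,0,0,0,0]}'; python3 -m jog '{"jaw":[0,0,0,0],"slide":[[0,0,0.05],[0,0,0],[0,0,0],[0,0,0]],"spin":[0,0,0,0]}'
```

```text
time_s: 12.8
ee_pos: [513.6, 251.9, 54.1]
ee_rot: [-180.0, 0.1, -172.1]
force: [-0.3, -0.6, 4.8]
gripper_width: 0.7
gripper_force: 2.7
time_s: 13.2
ee_pos: [513.5, 251.9, 52.7]
ee_rot: [-180.0, 0.1, -172.1]
force: [-0.9, -0.7, 5.3]
gripper_width: 0.6
gripper_force: 3.0
```

```bash
python3 -m jog '{"jaw":[0,0,0,0,0],"slide":[[0,0,0.04],[0,0,0],[0,0,0],[0,0,0],[0,0,0]],"spin":[0,0,0,0,0]}'; python3 -m jog '{"jaw":[0,0,0,0,0,0],"slide":[[0,0,-0.2],[0,0,-0.3],[0,0,-0.2],[0,0,0],[0,0,0],[0,0,0]],"spin":[0,0,0,0,0,0]}'
```

```text
time_s: 13.7
ee_pos: [513.5, 252.0, 52.2]
ee_rot: [180.0, 0.1, -172.1]
force: [-1.7, -1.0, 10.2]
gripper_width: 0.4
gripper_force: 5.2
time_s: 14.3
ee_pos: [512.8, 251.8, 71.3]
ee_rot: [-180.0, -0.1, -172.1]
force: [0.4, -1.0, -0.6]
gripper_width: 0.4
gripper_force: 0.0
```

The key reached its stop at 10 N. A light tap will check that it sprang up.

```bash
python3 -m jog '{"jaw":[0,0,0,0,0],"slide":[[0,0,0.25],[0,0,0.1],[0,0,0],[0,0,0],[0,0,0]],"spin":[0,0,0,0,0]}'; python3 -m jog '{"jaw":[0,0,0],"slide":[[0,0,0.035],[0,0,0],[0,0,0]],"spin":[0,0,0]}'; python3 -m jog '{"jaw":[0,0,0,0,0,0,0],"slide":[[0,0,-0.5],[0,0,-1],[0,0,-1],[0,0,0],[0,0,0],[0,0,0],[0,0,0]],"spin":[0,0,0,0,0,0,0]}'
```

```text
time_s: 14.8
ee_pos: [513.3, 252.0, 61.2]
ee_rot: [180.0, 0.0, -172.1]
force: [0.1, 0.1, -0.3]
gripper_width: 0.5
gripper_force: 0.0
time_s: 15.1
ee_pos: [513.3, 252.0, 60.3]
ee_rot: [180.0, 0.0, -172.1]
force: [0.7, -0.3, 0.7]
gripper_width: 0.8
gripper_force: 0.3
time_s: 15.8
ee_pos: [512.4, 251.6, 133.8]
ee_rot: [-180.0, -0.2, -172.1]
force: [-0.0, 0.7, 0.1]
gripper_width: 1.0
gripper_force: 0.0
```

The fingers met key 1 at 60.3, with force on the pad, so it is up. The arm is clear.

```bash
python3 -c "
from workcell import env
print(env.job_done())"
```

```text
the job is handed in; nothing more can be done
None
```

I tapped all four keys from left to right, and the leftmost was the latched one; I pressed it to its stop, it sprang back up, and I handed the job in at about 16 s with the arm clear (the hand-in gave no verdict).

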